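Release the buffer tank's pressure cap and park it on the sloped rest

ROBOT

A 7-joint arm with a two-finger parallel gripper is mounted at the origin on the work surface. World frame = base frame: x ahead of the robot, y to its left, z up, the work surface at z = 0. Lengths are in m, angles in rad, forces in N, time in s.
With the tool pointing down it reaches from about 0.4 to 0.875 m from the base axis. Payload 19.3 kg.
Tool frame: the origin (TCP) lies on the centre line of the jaws, within the pads' length; the fingertips stand 17 mm ahead of it and the grasp point (between the pads) lies 2 mm behind it; z points along the fingers, y is the direction in which the jaws open and shut (so a half turn about z gives the same grasp; the last joint's range is limited). The gripper opens to 85 mm and grips with 20 to 120 N. Pads are 22 mm wide; open, the fingers measure 114 mm over their backs; the gripper's body (76 mm by 85 mm) begins 54 mm behind the grasp point. The pads swing forward as they close: fully open they stand 13 mm farther back than shut.
Start: joints at [-1.187, 0.521, -0.036, 1.599, 0.021, 1.021, -0.113], TCP at [0.274, 0.562, 0.248] pointing down, gripper open.
Joint ranges: [-2.91, 2.91], [-0.3, 2.13], [-1.5, 1.42], [0.17, 2.43], [-1.26, 4.41], [0.16, 1.93], [-2.52, 2.52]. Speed limits (rad/s): [1.89, 1.89, 2.39, 2.39, 3.01, 3.01, 3.01].

INTERFACE

Orientations are given as a unit quaternion [x, y, z, w].
In Python, from station import robot gives the robot as it stands.
- The arm moves only by the shell command python3 -m creep 'ROWS'. ROWS is text: rows parted by semicolons, each of 7 numbers parted by spaces: the shift along the world's x, y, z in m, then the turn, a rotation vector about the world's x, y, z in rad, then the opening, from 0 (shut) to 1 (fully open). In form: tx ty tz wx wy wz jaw; .... A call has 1 to 20 rows; each row is the pose to reach, as a shift and turn from the pose commanded when the call began; what a row does not reach only later rows make up. A row lasts 1/10 s, in which the tool goes at most 50 mm and 8.59 degrees, less where a joint would pass 70% of its speed; a pose out of reach is approached as far as the arm can. A call with a gripper value outside its range is refused whole. The fingers move at their own pace and stop on an object; the grip force is fixed at half the most. Time passes only in rows, so rows that repeat a pose let the fingers close. It gives the time, the measured TCP pose, the force and the opening at its end, in the units of the state.
- robot.read_state(): the state, without advancing time (a new reading comes with each control period).
- robot.camera(name): name is "scene" or "top" or "wrist"; returns (picture, depth): 420x560x3 uint8, red, green, blue; 420x560 float32, m along the optical axis (not along the pixel's ray), 0 where there is no reading.
- robot.calibration(name): a dict with "fx", "fy", "cx", "cy" (pixels), "k1" (the pictures are not rectified: a ray, as slopes to the right and down, at radius r is drawn at 1 + k1 r^2 times it, then the intrinsics apply), "cam_to_world" (4x4, takes a point from camera to world coordinates). Camera axes: x right, y down, z forward; pixel columns grow to the right and rows downward; lengths in m; the calibration is good to about 2 mm. A picture is of the moment at which its call begins: read the wrist's pose just before it. calibration takes no time and is no camera call; for the wrist camera it gives the pose at the moment of the call.
- robot.hand_in(): hands the job in, once; it reports no verdict.
The state is a dict: "t": time; "joint_pos": joint angles; "qd": joint speeds; "joint_torque": joint torques, N m; "ee_pos": TCP position; "eef_rot": TCP orientation; "wrist_force": force on the tool from outside, world axes, zero at the start; "moment": the same for the moment, N m; "finger_gap": finger opening in m.
Only numpy, scipy, OpenCV 4.12 (cv2) and the standard library are available. Lean on these libraries where they do the work, as an engineer would, in place of code of your own. Each camera call takes 0.05 s, during which the arm holds its last target. There are 200 camera calls.

TASK

Open the steel buffer tank for refilling: turn its red pressure cap anticlockwise, without pressing, to the first stop, press it down there, and turn it on past the stop until it springs up free. Then lift it off and set it down, not drop it, right way up and flat in the middle of the blue sloped cap rest, behind the rest's two white stops. Leave the bottle, jar, tip box and cartridge where they stand.

Things in the scene. Friction and masses are not known exactly. Their poses are not given: they have to be found in the camera images.
- tank: Upright steel tank, 150 mm across, 110 mm tall, blue band, fixed to the bench; origin at the centre of its underside, z up. Its filler neck (66 mm across) stands on the middle of its top, under the cap, up to 144 mm above the bench. The neck's angle about the vertical, which sets where the cap's stops lie, differs each time, is hidden and unrelated to the tank's yaw.
- cap_grip (a point): Centre of the red cap's grip bar: 84 mm long (this frame's x), 14 mm wide (y), 30 mm high (z), across the top of a disc 90 mm in diameter. The disc's flat upper face lies 15 mm below this point, the cap's lower edge 44.5 mm below; z is the cap's axis, upwards. Locked, this point is 175.5 mm above the bench. Cap: 0.2 to 0.35 kg. To open, the cap turns anticlockwise seen from above.
- cap_top (a point): Middle of the bar's top, 15 mm above cap_grip, same axes. From its start the cap turns 28 to 40 degrees to the first stop, which must be felt. Only in the last 7 degrees before it can the cap be pressed down 8.5 mm (6.5 mm is needed to pass); earlier it gives about 3 mm and, if kept pressed, catches on a ridge short of the stop. Turning takes under about 0.3 N m; the stops are solid.
- cap: The same cap, origin at the centre of its open lower edge (84 mm across), z up. A spring lifts it with about 8 N net as it stands, 14 N fully pressed. Kept down, it turns past the first stop; 23 to 35 degrees beyond that (35 is a second solid stop) it is free, and when let up springs to about 4 mm above its locked height. From there it lifts straight off; it reaches about 12 mm into the neck.
- rest_plate: Blue flat plate of the cap rest, 130 mm (x) by 120 mm (y), 8 mm thick, on a fixed white stand. Origin mid upper face, 90 mm above the bench; z normal to the plate, leaning 20 degrees from vertical; x points up the slope. Two white stops 12 mm high stand at the lower side, 140 and 220 degrees round the origin, inner faces 43 mm from it. With the cap seated, cap_grip is 44.5 mm along z.
- reagent: Bystander, not to be moved: brown bottle, 70 mm across, 150 mm tall; origin at the centre of its underside.
- jar: Bystander, not to be moved: squat clear jar with a green lid, 60 mm across, 55 mm tall, standing between tank and rest; origin at the centre of its underside.
- tipbox: Bystander, not to be moved: blue pipette-tip box, 85 x 120 x 70 mm; origin at the centre of its underside.
- cartridge: Bystander, not to be moved: flat white reagent cartridge, 110 x 80 x 35 mm; origin at the centre of its underside.
Mind the look-alikes: they are no part of the job. There is more than one size of the cap; the one meant has the size given above.

How it is judged:
By the outcome, as a careful person would: the job done as asked, in the order asked, and still so for the second after the job is handed in, with the robot touching nothing.
It also fails if it takes over 59 s, if anything falls off the work surface, if the arm or the gripper's body presses on something with over 40 N, if the wrist force passes 120 N, or if a joint passes its speed limit or range.

## Working session

There is one attempt and no reset: what is moved stays moved. The work goes in short steps, Python scripts to look and compute and a shell command to move; the robot and the scene stay as the last step left them, time stands still between calls to the robot, and variables do not carry over. Pictures are saved under pics/ and viewed, about 8 in all and at most 12, crops included, and the job is handed in when it is done.

```bash
mkdir -p pics
cat > h.py <<'E'
import numpy as np, cv2
from station import robot
def grab(n):
    c=robot.calibration(n); p,d=robot.camera(n); return p,d,c
def pts(d,c):
    h,w=d.shape; v,u=np.mgrid[:h,:w].astype(np.float32)
    K=np.array([[c["fx"],0,c["cx"]],[0,c["fy"],c["cy"]],[0,0,1]])
    n=cv2.undistortPoints(np.stack([u,v],-1).reshape(-1,1,2),K,np.array([c["k1"],0,0,0.])).reshape(h,w,2)
    P=np.dstack([n*d[...,None],d]); T=np.array(c["cam_to_world"])
    return P@T[:3,:3].T+T[:3,3]
def save(n,p): cv2.imwrite("pics/"+n,p[...,::-1])
E
python3 - <<'E'
from h import *
print(robot.read_state())
ims=[]
for n in("scene","top"):
    p,d,c=grab(n); np.savez(n,p=p,P=pts(d,c),d=d); ims.append(p); print(n,np.array(c["cam_to_world"]).round(3).tolist(),c["fx"],c["k1"])
    save(n+"1.png",p)
E
```

```text
{'t': 0.0, 'joint_pos': array([-1.18718695,  0.52202429, -0.0362942 ,  1.59998826,  0.02121064,
        1.02108507, -0.11283926]), 'qd': array([-0.00023183, -0.00195713,  0.00121655,  0.00015144,  0.00115123,
        0.00010545,  0.00031482]), 'joint_torque': array([-1.07701868e-03, -9.27098393e+01,  1.97959319e+00, -3.69925296e+01,
        1.77189731e-02,  8.29733850e-03, -3.53883433e-05]), 'ee_pos': array([0.27391194, 0.56143992, 0.24772676]), 'eef_rot': array([ 2.24998075e-01,  9.74359047e-01, -5.54982881e-04, -7.44708286e-05]), 'wrist_force': array([ 0.32362217,  0.01183378, -0.55498244]), 'moment': array([0.00162032, 0.03323019, 0.00144732]), 'finger_gap': 0.08527846024027648}
scene [[0.216, 0.542, -0.812, 1.701], [0.976, -0.128, 0.175, -0.203], [-0.009, -0.831, -0.557, 0.906], [0.0, 0.0, 0.0, 1.0]] 506.6610363607089 0.025189806909574834
top [[-0.013, -0.995, 0.103, 0.444], [-1.0, 0.013, -0.008, 0.036], [0.006, -0.103, -0.995, 1.431], [0.0, 0.0, 0.0, 1.0]] 531.7383949642767 -0.13661304849085748
```

View pics/scene1.png

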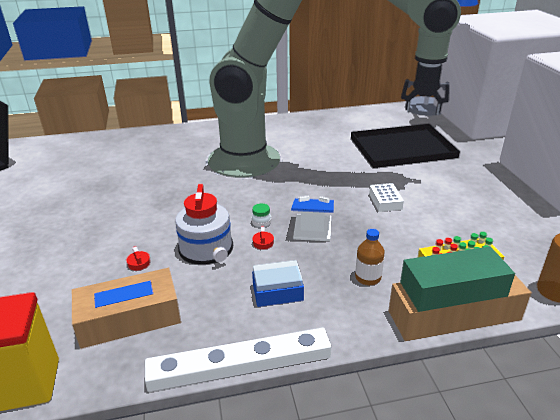

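View pics/top1.png

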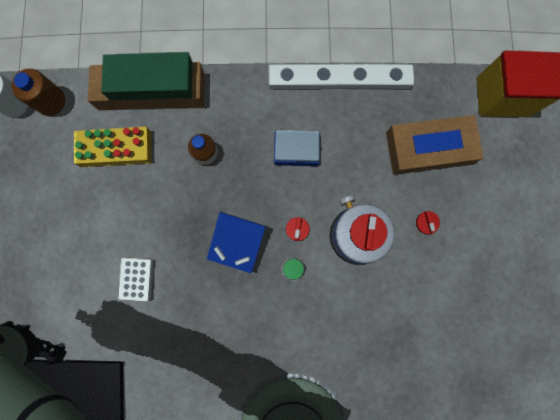

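The scene view shows the tank with its red cap at (200,205), and the rest at (312,205). The top view has three red candidates: (369,232) on the tank, and (297,229) and (428,223) lying on the bench. The one on the tank fits, since it is on the neck and larger. I'll measure it and confirm in a crop.

```bash
cat > m.py <<'E'
from h import *
z=np.load("top.npz"); p,P=z["p"],z["P"]
hsv=cv2.cvtColor(p,cv2.COLOR_RGB2HSV); H,S,V=cv2.split(hsv)
red=(((H<8)|(H>172))&(S>150)&(V>60)).astype(np.uint8)
n,l,st,ce=cv2.connectedComponentsWithStats(red)
for i in range(1,n):
    if st[i,4]>80:
        Q=P[l==i]; print("red",ce[i].round(),st[i,4],np.median(Q,0).round(4),Q[:,2].max().round(3),np.ptp(Q[:,0]).round(3),np.ptp(Q[:,1]).round(3))
w=np.zeros_like(red);w[200:265,330:400]=1
# cap disc face and bar top
Q=P[w>0]
for lo,hi,nm in((.150,.168,"disc"),(.184,.197,"bar"),(.10,.118,"tanktop")):
    s=Q[(Q[:,2]>lo)&(Q[:,2]<hi)]
    if len(s)<5: print(nm,len(s)); continue
    (cx,cy),(a,b),an=cv2.minAreaRect(s[:,:2].astype(np.float32)*1000)
    print(nm,len(s),"z",np.median(s[:,2]).round(4),"mean",s.mean(0).round(4),"rect",np.round([cx,cy,a,b,an],1),"circ",cv2.minEnclosingCircle(s[:,:2].astype(np.float32)*1000))
    if nm=="bar":
        u,sv,vt=np.linalg.svd(s[:,:2]-s[:,:2].mean(0)); print("bar yaw",np.degrees(np.arctan2(vt[0,1],vt[0,0])))
# rest plate
w=np.zeros_like(red);w[205:280,200:275]=1
b=((H>105)&(H<130)&(S>130)&(w>0)&(P[...,2]>.05)); s=P[cv2.erode(b.astype(np.uint8),np.ones((3,3)))>0]
c0=s.mean(0);u,sv,vt=np.linalg.svd(s-c0);nrm=vt[2]*np.sign(vt[2,2]);print("plate",len(s),c0,nrm,"tilt",np.degrees(np.arccos(nrm[2])),"res",sv[2]/len(s)**.5,s[:,2].min(),s[:,2].max())
s=P[b]; x=np.array([-nrm[0]*nrm[2],-nrm[1]*nrm[2],1-nrm[2]**2]);x/=np.linalg.norm(x);y=np.cross(nrm,x)
print("x",x,"yaw",np.degrees(np.arctan2(x[1],x[0])))
for ax in(x,y): t=(s-c0)@ax; print(t.min(),t.max(),np.percentile(t,[1,99]))
ab=np.c_[(s-c0)@x,(s-c0)@y].astype(np.float32)*1000
(r,wh,an)=cv2.minAreaRect(ab);print("rect",r,wh,an,"centre",c0+(r[0]*x+r[1]*y)/1000)
wt=(S<60)&(V>150)&(P[...,2]>.06)&(w>0); s=P[wt]; n,l=cv2.connectedComponents(wt.astype(np.uint8))
for i in range(1,n):
    q=P[l==i]
    if len(q)>8: print("stop",len(q),((q-c0)@x).mean(),((q-c0)@y).mean(),((q-c0)@nrm).mean(),q.mean(0))
# bystanders heights
for nm,(a,b_) in dict(jar=(293,269),reagent=(202,148),tipbox=(297,147),cart=(136,279)).items(): print(nm,P[b_,a].round(3))
save("crop1.png",cv2.resize(p[190:290,200:450],None,fx=3.2,fy=3.2,interpolation=cv2.INTER_CUBIC))
E
python3 m.py
```

```text
red [531.  74.] 2518 [ 0.8986 -0.6084  0.2027] 1.431 0.515 0.729
red [427. 222.] 360 [ 0.5462 -0.37    0.0215] 1.431 0.129 0.443
red [368. 233.] 926 [ 0.5081 -0.1813  0.1615] 1.431 0.112 0.268
red [297. 228.] 366 [ 0.5332 -0.024   0.0211] 0.047 0.058 0.059
disc 833 z 0.1608 mean [ 0.5118 -0.1868  0.1607] rect [ 511.6 -188.3   90.1   86.8   80.9] circ ((511.6875, -188.3533935546875), 45.686737060546875)
bar 223 z 0.191 mean [ 0.5123 -0.188   0.1909] rect [ 512.  -188.4   15.8   83.1   80.1] circ ((511.44488525390625, -191.8118438720703), 41.55741882324219)
bar yaw 170.75221701802596
tanktop 1680 z 0.1098 mean [ 0.5097 -0.181   0.1096] rect [ 511.8 -188.2  149.5  148.7   87.7] circ ((511.4764099121094, -188.1397705078125), 75.89350891113281)
plate 1835 [0.49936081 0.13453074 0.09863416] [-0.47957882  0.87289354  0.08978322] tilt 84.84886397572339 res 0.03150290383531199 0.06436633145580317 1.4305547785480863
x [ 0.04323273 -0.07868899  0.99596133] yaw -61.21504634925396
-0.04189966557491766 1.331888866775056 [-0.03745004  0.02093503]
-0.09588109594913528 0.07961906387658702 [-0.0801103  0.0702977]
rect (645.3378295898438, -7.943145751953125) (166.48780822753906, 1374.2723388671875) 89.60842895507812 centre [0.52029889 0.07992495 0.74136568]
stop 39 -0.014010753917267601 -0.008050747231282537 0.05303626042421776 [0.46626408 0.17805162 0.08944176]
stop 41 -0.009744561598648992 -0.05231979800371108 0.01149416979650849 [0.44757236 0.1201375  0.08996094]
jar [ 0.425 -0.009  0.056]
reagent [0.73  0.217 0.124]
tipbox [ 0.741 -0.024  0.068]
cart [0.402 0.403 0.039]
```

View pics/crop1.png

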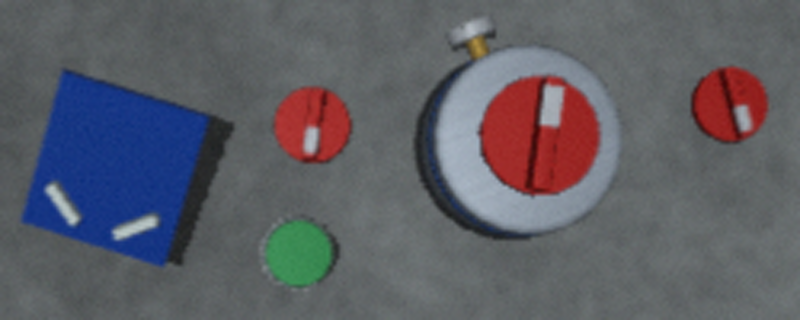

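The crop confirms it: the tank cap at (540,135) measures 90 mm with an 84 x 15 mm bar. The other two caps, at (313,125) and (730,105), are smaller (58 mm). The zero-depth points spoiled the plate fit, so I'll redo it.

```bash
sed -i 's/(P\[...,2\]>.05)/(P[...,2]>.05)\&(P[...,2]<.13)/' m.py; python3 m.py | grep -A12 plate
python3 - <<'E'
from h import *
from scipy.spatial.transform import Rotation as R
s=robot.read_state(); print(R.from_quat(s["eef_rot"]).as_matrix().round(3))
E
```

```text
plate 1764 [0.49951176 0.13515857 0.09276683] [-0.32810301  0.1084624   0.93839455] tilt 20.21633404986796 res 0.0025820101893861474 0.06436633145580317 0.11875430444469148
x [ 0.89097397 -0.29453304  0.34556573] yaw -18.292555460175073
-0.07374628022759849 0.059041332613722616 [-0.07114621  0.05759763]
-0.059099494514697426 0.06014978094143928 [-0.0580721   0.05835949]
rect (-7.428504943847656, 0.14839935302734375) (132.65354919433594, 119.30912017822266) 0.4349776804447174 centre [0.49293974 0.13748741 0.09019979]
stop 39 -0.043405272945219855 0.030290078960435743 0.01244072175829927 [0.46626408 0.17805162 0.08944176]
stop 41 -0.042822076038541726 -0.030564171882632 0.012779222288782994 [0.44757236 0.1201375  0.08996094]
jar [ 0.425 -0.009  0.056]
reagent [0.73  0.217 0.124]
tipbox [ 0.741 -0.024  0.068]
cart [0.402 0.403 0.039]
[[-0.899  0.438 -0.   ]
 [ 0.438  0.899 -0.001]
 [-0.    -0.001 -1.   ]]
```

Plate centre is (0.493, 0.1375, 0.090), with x yaw at -18° and tilt 20°. The cap is at (0.512, -0.188) with bar yaw -9.25°. Gripping with tool x at -9° leaves joint 7 room to turn anticlockwise, so I'm moving above the cap.

```bash
python3 -m creep '0.03 -0.03 0.01 0 0 -0.14 1;0.06 -0.06 0.02 0 0 -0.28 1;0.09 -0.09 0.03 0 0 -0.42 1;0.12 -0.125 0.03 0 0 -0.56 1;0.15 -0.16 0.03 0 0 -0.70 1;0.17 -0.20 0.03 0 0 -0.84 1;0.19 -0.24 0.03 0 0 -0.98 1;0.20 -0.28 0.03 0 0 -1.12 1;0.21 -0.32 0.03 0 0 -1.26 1;0.22 -0.36 0.03 0 0 -1.40 1;0.225 -0.40 0.03 0 0 -1.54 1;0.23 -0.44 0.03 0 0 -1.68 1;0.235 -0.48 0.03 0 0 -1.82 1;0.238 -0.52 0.03 0 0 -1.96 1;0.238 -0.56 0.03 0 0 -2.10 1;0.238 -0.60 0.03 0 0 -2.25 1;0.238 -0.64 0.03 0 0 -2.40 1;0.238 -0.68 0.03 0 0 -2.55 1;0.238 -0.72 0.03 0 0 -2.70 1;0.238 -0.75 0.03 0 0 -2.849 1'
cat > s.py <<'E'
from h import *
from scipy.spatial.transform import Rotation as R
s=robot.read_state(); M=R.from_quat(s["eef_rot"]).as_matrix()
print("t",round(s["t"],2),"p",s["ee_pos"].round(4),"yawx",np.degrees(np.arctan2(M[1,0],M[0,0])).round(2),"z",M[:,2].round(3),"F",s["wrist_force"].round(1),"M",s["moment"].round(3),"gap",round(s["finger_gap"],4),"q7",s["joint_pos"][6].round(2))
E
python3 s.py
```

```text
t: 2.1
ee_pos: [0.5115, -0.1906, 0.2783]
eef_rot: [0.996, -0.084, 0.0, 0.0]
wrist_force: [0.3, 0.8, -0.1]
finger_gap: 0.0852
t 2.1 p [ 0.5115 -0.1906  0.2783] yawx -9.66 z [ 0. -0. -1.] F [ 0.3  0.8 -0.1] M [ 0.027 -0.034  0.003] gap 0.0852 q7 -1.11
```

```bash
python3 - <<'E'
from h import *
p,d,c=grab("wrist"); P=pts(d,c); save("w1.png",p)
for lo,hi,nm in((.186,.197,"bar"),(.155,.166,"disc")):
    m=(P[...,2]>lo)&(P[...,2]<hi)&(np.hypot(P[...,0]-.512,P[...,1]+.188)<.06)
    s=P[m]
    if len(s)<9: print(nm,len(s));continue
    r=cv2.minAreaRect(s[:,:2].astype(np.float32)*1000);u,sv,vt=np.linalg.svd(s[:,:2]-s[:,:2].mean(0),full_matrices=False)
    print(nm,len(s),np.median(s[:,2]),r,np.degrees(np.arctan2(vt[0,1],vt[0,0])),np.percentile(s,[0.5,99.5],axis=0).round(4).tolist())
E
python3 s.py
```

```text
bar 1884 0.18997043068192154 ((513.0961303710938, -189.43209838867188), (13.710775375366211, 83.21721649169922), 80.66251373291016) 170.8834650916779 [[0.4724, -0.202, 0.1876], [0.5542, -0.1779, 0.1917]]
disc 6301 0.15982408930969516 ((513.5476684570312, -190.09487915039062), (89.57914733886719, 87.91790008544922), 79.03366088867188) 81.01073792123329 [[0.4715, -0.233, 0.1576], [0.5565, -0.1468, 0.1616]]
t 2.15 p [ 0.5108 -0.1946  0.2785] yawx -10.45 z [ 0.    -0.002 -1.   ] F [-5.1 -3.3 -0.8] M [-0.146  0.278 -0.059] gap 0.0854 q7 -1.11
```

View pics/w1.png

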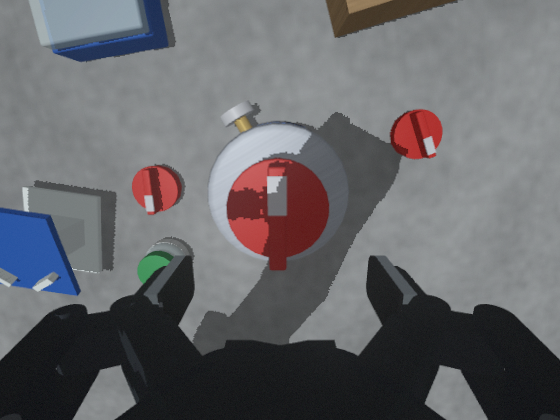

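The wrist view shows the bar at (277,215), centred between the jaws. The fit gives centre (0.5125, -0.189) and yaw -9.2°. Next I descend.

```bash
python3 -m creep '0 0 0 0 0 0 1;0.0005 -0.0005 -0.02 0 0 0 0.8;0.0005 -0.0005 -0.04 0 0 0 0.6;0.0005 -0.0005 -0.06 0 0 0 0.6;0.0005 -0.0005 -0.075 0 0 0 0.6;0.0005 -0.0005 -0.085 0 0 0 0.6;0.0005 -0.0005 -0.0935 0 0 0 0.6;0.0005 -0.0005 -0.0935 0 0 0 0.6;0.0005 -0.0005 -0.0935 0 0 0 0.6'; python3 s.py
```

```text
t: 3.05
ee_pos: [0.5127, -0.1888, 0.1851]
eef_rot: [0.997, -0.08, 0.0, 0.0]
wrist_force: [-0.5, -0.4, 0.6]
finger_gap: 0.0513
t 3.05 p [ 0.5127 -0.1888  0.1851] yawx -9.22 z [ 0. -0. -1.] F [-0.5 -0.4  0.6] M [ 0.009  0.052 -0.024] gap 0.0513 q7 -1.01
```

```bash
python3 -m creep '0 0 0 0 0 0 0.35;0 0 0 0 0 0 0;0 0 0 0 0 0 0;0 0 0 0 0 0 0;0 0 0 0 0 0 0;0 0 0 0 0 0 0;0 0 0 0 0 0 0'; python3 s.py
```

```text
t: 3.75
ee_pos: [0.5127, -0.1887, 0.1853]
eef_rot: [0.997, -0.08, 0.0, -0.0]
wrist_force: [-1.1, 1.8, 6.8]
finger_gap: 0.0127
t 3.75 p [ 0.5127 -0.1887  0.1853] yawx -9.23 z [ 0.001  0.    -1.   ] F [-1.1  1.8  6.8] M [0.368 0.306 0.014] gap 0.0127 q7 -1.01
```

Fz is +6.8 N, so I'm pressing slightly. I'll raise the tool a little to relieve it.

```bash
python3 -m creep '0 0 0.0005 0 0 0 0;0 0 0.001 0 0 0 0;0 0 0.001 0 0 0 0;0 0 0.001 0 0 0 0'; python3 s.py
```

```text
t: 4.15
ee_pos: [0.5126, -0.1886, 0.1855]
eef_rot: [0.997, -0.08, -0.0, 0.0]
wrist_force: [5.7, -0.7, -13.0]
finger_gap: 0.0129
t 4.15 p [ 0.5126 -0.1886  0.1855] yawx -9.23 z [-0. -0. -1.] F [  5.7  -0.7 -13. ] M [-0.253 -1.199 -0.008] gap 0.0129 q7 -1.01
```

```bash
python3 -m creep '0 0 -0.0005 0 0 0 0;0 0 -0.0005 0 0 0.03 0;0 0 -0.0005 0 0 0.07 0;0 0 -0.0005 0 0 0.11 0;0 0 -0.0005 0 0 0.15 0;0 0 -0.0005 0 0 0.18 0;0 0 -0.0005 0 0 0.20 0;0 0 -0.0005 0 0 0.20 0'; python3 s.py
```

```text
t: 4.95
ee_pos: [0.5123, -0.1889, 0.1854]
eef_rot: [1.0, 0.02, -0.0, -0.0]
wrist_force: [-1.4, -0.0, -0.6]
finger_gap: 0.0127
t 4.95 p [ 0.5123 -0.1889  0.1854] yawx 2.26 z [-0.  0. -1.] F [-1.4 -0.  -0.6] M [ 0.148  0.165 -0.066] gap 0.0127 q7 -0.85
```

```bash
python3 -m creep '0 0 0 0 0 0.03 0;0 0 0 0 0 0.07 0;0 0 0 0 0 0.11 0;0 0 0 0 0 0.15 0;0 0 0 0 0 0.19 0;0 0 0 0 0 0.22 0;0 0 0 0 0 0.25 0;0 0 0 0 0 0.26 0;0 0 0 0 0 0.26 0'; python3 s.py
```

```text
t: 5.85
ee_pos: [0.5126, -0.1888, 0.1854]
eef_rot: [0.989, 0.149, 0.0, 0.0]
wrist_force: [1.1, -1.1, 0.4]
finger_gap: 0.0125
t 5.85 p [ 0.5126 -0.1888  0.1854] yawx 17.13 z [ 0. -0. -1.] F [ 1.1 -1.1  0.4] M [ 0.048 -0.077 -0.12 ] gap 0.0125 q7 -0.65
```

```bash
python3 -m creep '0 0 0 0 0 0.01 0;0 0 0 0 0 0.02 0;0 0 0 0 0 0.03 0;0 0 0 0 0 0.035 0;0 0 0 0 0 0.035 0'; python3 s.py
```

```text
t: 6.35
ee_pos: [0.5126, -0.1888, 0.1853]
eef_rot: [0.986, 0.166, 0.0, 0.0]
wrist_force: [-0.5, -0.2, 2.8]
finger_gap: 0.0128
t 6.35 p [ 0.5126 -0.1888  0.1853] yawx 19.13 z [ 0. -0. -1.] F [-0.5 -0.2  2.8] M [-0.012 -0.126 -0.087] gap 0.0128 q7 -0.62
```

```bash
for i in 1; do python3 -m creep '0 0 0 0 0 0.01 0;0 0 0 0 0 0.02 0;0 0 0 0 0 0.035 0;0 0 0 0 0 0.035 0'; python3 s.py; done
```

```text
t: 6.75
ee_pos: [0.5125, -0.1888, 0.1853]
eef_rot: [0.983, 0.184, 0.0, -0.0]
wrist_force: [0.3, -0.3, 3.2]
finger_gap: 0.0129
t 6.75 p [ 0.5125 -0.1888  0.1853] yawx 21.18 z [ 0.  0. -1.] F [ 0.3 -0.3  3.2] M [ 0.029 -0.103 -0.03 ] gap 0.0129 q7 -0.59
```

```bash
python3 -m creep '0 0 0 0 0 0.01 0;0 0 0 0 0 0.02 0;0 0 0 0 0 0.035 0;0 0 0 0 0 0.035 0'; python3 s.py
```

```text
t: 7.15
ee_pos: [0.5124, -0.1884, 0.1853]
eef_rot: [0.98, 0.201, -0.0, -0.0]
wrist_force: [-1.1, 3.2, 4.7]
finger_gap: 0.0127
t 7.15 p [ 0.5124 -0.1884  0.1853] yawx 23.2 z [-0.     0.001 -1.   ] F [-1.1  3.2  4.7] M [ 0.655  0.22  -0.285] gap 0.0127 q7 -0.56
```

```bash
python3 -m creep '0 0 0.0003 0 0 0.008 0;0 0 0.0003 0 0 0.017 0;0 0 0.0003 0 0 0.017 0;0 0 0.0003 0 0 0.017 0'; python3 s.py
```

```text
t: 7.55
ee_pos: [0.5123, -0.1884, 0.1854]
eef_rot: [0.978, 0.209, -0.0, -0.0]
wrist_force: [-0.2, 5.2, -1.4]
finger_gap: 0.0129
t 7.55 p [ 0.5123 -0.1884  0.1854] yawx 24.11 z [-0.001  0.001 -1.   ] F [-0.2  5.2 -1.4] M [ 1.207  0.176 -0.71 ] gap 0.0129 q7 -0.55
```

The stop is felt: the moment jumped to -0.71 N m at yaw ≈23.5° (≈32.7° turned), against ≤0.12 N m for free turning. I'll back off slightly and press.

```bash
python3 -m creep '0 0 0 0 0 -0.02 0;0 0 0 0 0 -0.025 0;0 0 -0.001 0 0 -0.025 0;0 0 -0.002 0 0 -0.025 0;0 0 -0.003 0 0 -0.025 0;0 0 -0.004 0 0 -0.025 0;0 0 -0.0045 0 0 -0.025 0;0 0 -0.0045 0 0 -0.025 0'; python3 s.py
```

```text
t: 8.35
ee_pos: [0.5125, -0.1885, 0.1815]
eef_rot: [0.98, 0.197, -0.0, -0.0]
wrist_force: [-3.9, 6.3, 10.5]
finger_gap: 0.0129
t 8.35 p [ 0.5125 -0.1885  0.1815] yawx 22.7 z [-0.     0.001 -1.   ] F [-3.9  6.3 10.5] M [ 1.568  1.05  -0.083] gap 0.0129 q7 -0.57
```

```bash
python3 -m creep '0 0 -0.001 0 0 0 0;0 0 -0.002 0 0 0 0;0 0 -0.003 0 0 0 0;0 0 -0.0038 0 0 0 0;0 0 -0.0038 0 0 0 0;0 0 -0.0038 0 0 0 0'; python3 s.py
```

```text
t: 8.95
ee_pos: [0.5125, -0.1886, 0.1778]
eef_rot: [0.98, 0.197, 0.0, -0.0]
wrist_force: [-4.4, 6.4, 13.3]
finger_gap: 0.0126
t 8.95 p [ 0.5125 -0.1886  0.1778] yawx 22.69 z [-0.     0.001 -1.   ] F [-4.4  6.4 13.3] M [ 1.685  1.116 -0.048] gap 0.0126 q7 -0.56
```

```bash
python3 -m creep '0 0 -0.0003 0 0 0.02 0;0 0 -0.0003 0 0 0.05 0;0 0 -0.0003 0 0 0.08 0;0 0 -0.0003 0 0 0.11 0;0 0 -0.0003 0 0 0.14 0;0 0 -0.0003 0 0 0.16 0;0 0 -0.0003 0 0 0.16 0'; python3 s.py
```

```text
t: 9.65
ee_pos: [0.513, -0.1892, 0.1778]
eef_rot: [0.962, 0.275, 0.001, 0.0]
wrist_force: [-2.3, 3.5, 11.8]
finger_gap: 0.0128
t 9.65 p [ 0.513  -0.1892  0.1778] yawx 31.88 z [ 0.001 -0.001 -1.   ] F [-2.3  3.5 11.8] M [ 0.834  0.539 -0.017] gap 0.0128 q7 -0.43
```

Past the stop with hardly any moment. I'm turning on to about 29° beyond it.

```bash
python3 -m creep '0 0 0 0 0 0.03 0;0 0 0 0 0 0.06 0;0 0 0 0 0 0.10 0;0 0 0 0 0 0.14 0;0 0 0 0 0 0.18 0;0 0 0 0 0 0.22 0;0 0 0 0 0 0.26 0;0 0 0 0 0 0.30 0;0 0 0 0 0 0.33 0;0 0 0 0 0 0.35 0;0 0 0 0 0 0.35 0'; python3 s.py
```

```text
t: 10.75
ee_pos: [0.5127, -0.1889, 0.1776]
eef_rot: [0.899, 0.438, 0.0, 0.0]
wrist_force: [-3.7, 5.7, 12.1]
finger_gap: 0.0123
t 10.75 p [ 0.5127 -0.1889  0.1776] yawx 51.94 z [ 0.001 -0.    -1.   ] F [-3.7  5.7 12.1] M [ 1.155  0.885 -0.04 ] gap 0.0123 q7 -0.15
```

```bash
python3 -m creep '0 0 0 0 0 0.025 0;0 0 0.002 0 0 0.025 0;0 0 0.004 0 0 0.025 0;0 0 0.006 0 0 0.025 0;0 0 0.008 0 0 0.025 0;0 0 0.010 0 0 0.025 0;0 0 0.012 0 0 0.025 0;0 0 0.012 0 0 0.025 0'; python3 s.py
```

```text
t: 11.55
ee_pos: [0.5126, -0.1889, 0.1892]
eef_rot: [0.894, 0.449, 0.0, 0.0]
wrist_force: [-1.6, 2.9, 5.9]
finger_gap: 0.0124
t 11.55 p [ 0.5126 -0.1889  0.1892] yawx 53.33 z [ 0. -0. -1.] F [-1.6  2.9  5.9] M [0.781 0.501 0.015] gap 0.0124 q7 -0.14
```

Free: it is at locked height +4 mm and the spring is still pushing. Lift it off.

```bash
python3 -m creep '0 0 0.004 0 0 0 0;0 0 0.010 0 0 0 0;0 0 0.018 0 0 0 0;0 0 0.028 0 0 0 0;0 0 0.04 0 0 0 0;0 0 0.06 0 0 0 0;0 0 0.08 0 0 0 0;0 0 0.09 0 0 0 0;0 0 0.09 0 0 0 0;0 0 0.09 0 0 0 0'; python3 s.py
cat > c.py <<'E'
from h import *
import sys
from scipy.spatial.transform import Rotation as R
# cap in hand from top camera: bar ends/disc seen around TCP
s=robot.read_state(); p,d,c=grab("scene"); save(sys.argv[1],cv2.resize(p[100:300,120:400],None,fx=2.5,fy=2.5))
p,d,c=grab("top"); P=pts(d,c); H,S,V=cv2.split(cv2.cvtColor(p,cv2.COLOR_RGB2HSV))
m=((H<8)|(H>172))&(S>150)&(V>50)&(d>0)&(np.linalg.norm(P-s["ee_pos"],axis=-1)<.09)
Q=P[m]; print(len(Q))
M=R.from_quat(s["eef_rot"]).as_matrix(); L=(Q-s["ee_pos"])@M*1000
print("tool frame pct",np.percentile(L,[1,10,50,90,99],axis=0).round(1).tolist())
f=L[(L[:,2]>15)&(L[:,2]<35)]; print("disc",len(f),cv2.minEnclosingCircle(f[:,:2].astype(np.float32)),np.median(f[:,2]))
E
python3 c.py s2.png
```

```text
t: 12.55
ee_pos: [0.5123, -0.1886, 0.2786]
eef_rot: [0.894, 0.449, -0.0, -0.0]
wrist_force: [-0.8, -0.7, -2.5]
finger_gap: 0.013
t 12.55 p [ 0.5123 -0.1886  0.2786] yawx 53.34 z [-0.  0. -1.] F [-0.8 -0.7 -2.5] M [ 0.007 -0.012  0.052] gap 0.013 q7 -0.2
285
tool frame pct [[5.5, -42.6, -34.4], [10.7, -35.6, 10.1], [25.3, -15.9, 24.6], [38.8, 14.9, 27.4], [41.9, 26.2, 29.4]]
disc 249 ((18.070505142211914, -7.752764701843262), 38.27978515625) 24.83358901304681
```

View pics/s2.png

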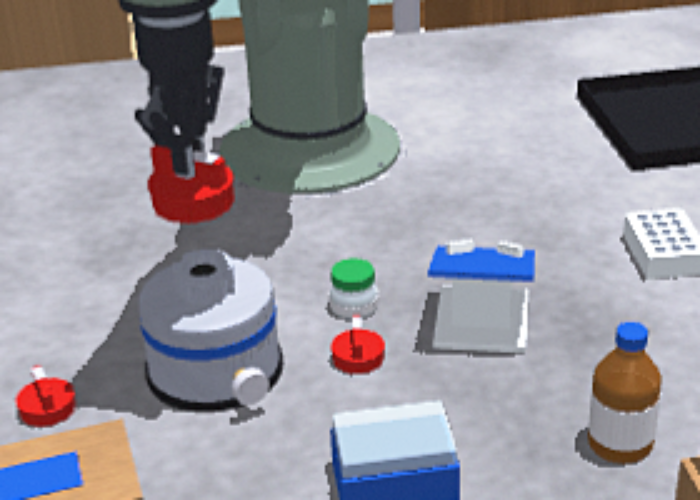

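The cap is off the neck and level in the jaws at (190,185) in the crop, with disc face 24.8 mm below the TCP, so cap_grip is 9.8 mm below it. Next I carry it to a tilted hover 60 mm above the plate, aimed 2 mm upslope.

```bash
python3 -m creep '0 0.015 0 0 0 0 0;-0.002 0.04 0 0 0 0 0;-0.006 0.07 0 0 0 0 0;-0.01 0.10 0 -0.01 -0.03 0 0;-0.015 0.13 0 -0.02 -0.06 0 0;-0.02 0.16 0 -0.03 -0.10 0 0;-0.025 0.19 0 -0.045 -0.14 0 0;-0.03 0.22 0 -0.06 -0.18 0 0;-0.035 0.25 0 -0.07 -0.22 0 0;-0.04 0.28 0 -0.08 -0.26 0 0;-0.045 0.305 -0.01 -0.09 -0.29 0 0;-0.05 0.32 -0.025 -0.10 -0.32 0 0;-0.053 0.332 -0.045 -0.108 -0.332 0 0;-0.0547 0.3375 -0.06 -0.108 -0.332 0 0;-0.0547 0.3375 -0.075 -0.108 -0.332 0 0;-0.0547 0.3375 -0.0805 -0.108 -0.332 0 0;-0.0547 0.3375 -0.0805 -0.108 -0.332 0 0;-0.0547 0.3375 -0.0805 -0.108 -0.332 0 0;-0.0547 0.3375 -0.0805 -0.108 -0.332 0 0'; python3 s.py
python3 - <<'E'
from h import *
s=robot.read_state()
p,d,c=grab("wrist"); P=pts(d,c); save("w2.png",p)
H,S,V=cv2.split(cv2.cvtColor(p,cv2.COLOR_RGB2HSV))
b=(H>105)&(H<130)&(S>130)&(d>0)&(np.linalg.norm(P-[.493,.1375,.09],axis=-1)<.1)
Q=P[b]; x=np.array([.8937,-.2904,.342]);n=np.array([-.3253,.1057,.9397]);y=np.cross(n,x);O=np.array([.493,.1375,.09])
L=np.c_[(Q-O)@x,(Q-O)@y,(Q-O)@n]*1000; print(len(Q),np.percentile(L,[.5,5,50,95,99.5],axis=0).round(1).tolist())
D=(s["ee_pos"]-O)*1000; print("tcp in plate",D@x,D@y,D@n)
w=(S<60)&(V>150)&(d>0)&(np.linalg.norm(P-O,axis=-1)<.07)&((P-O)@n>.008)
k,l=cv2.connectedComponents(w.astype(np.uint8))
for i in range(1,k):
    q=P[l==i]-O
    if len(q)>30: print("stop",len(q),((q@x).mean()*1000).round(1),((q@y).mean()*1000).round(1),((q@n).mean()*1000).round(1))
E
```

```text
t: 14.55
ee_pos: [0.4581, 0.1487, 0.1991]
eef_rot: [0.88, 0.442, 0.124, 0.122]
wrist_force: [0.3, 1.0, -2.6]
finger_gap: 0.0124
t 14.55 p [0.4581 0.1487 0.1991] yawx 54.36 z [ 0.326 -0.105 -0.94 ] F [ 0.3  1.  -2.6] M [ 0.218  0.506 -0.003] gap 0.0124 q7 -1.53
7255 [[-64.1, -54.1, -2.4], [-59.4, -4.8, -1.7], [21.1, 39.4, -0.6], [62.5, 56.5, 0.5], [64.4, 58.1, 1.2]]
tcp in plate 2.866977838921807 -0.13783686047499807 115.04046505594324
stop 320 -33.0 33.3 11.2
```

View pics/w2.png

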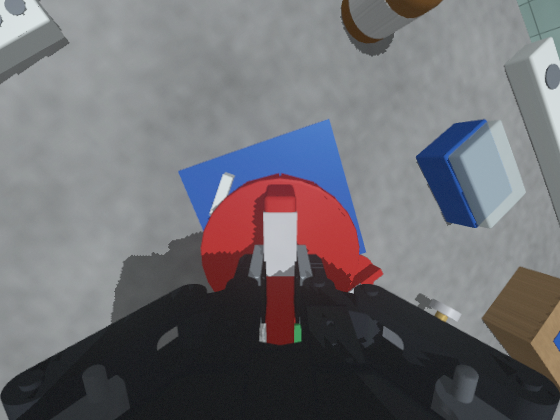

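The wrist view shows the cap (disc centred at (281,255)) over the blue plate, with the left stop clear at (222,192). The plate extents agree with my fit within 1 mm. I'll check the cap's centring in the jaws and descend most of the way.

```bash
python3 - <<'E'
from h import *
from scipy.spatial.transform import Rotation as R
from scipy.optimize import least_squares
s=robot.read_state(); M=R.from_quat(s["eef_rot"]).as_matrix()
p,d,c=grab("wrist"); P=pts(d,c); H,S,V=cv2.split(cv2.cvtColor(p,cv2.COLOR_RGB2HSV))
m=((H<8)|(H>172))&(S>150)&(d>0); L=(P-s["ee_pos"])@M*1000
f=L[m&(L[...,2]>20)&(L[...,2]<29)&(np.hypot(L[...,0],L[...,1])<55)]
b=L[m&(np.abs(L[...,2]+5)<4)]
print("disc z",np.median(f[:,2]),len(f))
h=cv2.convexHull(f[:,:2].astype(np.float32))[:,0]
h=h[np.hypot(*h.T)>40]; r=least_squares(lambda q:np.hypot(h[:,0]-q[0],h[:,1]-q[1])-45,[0,0],loss="soft_l1")
print("centre tool",r.x,np.abs(r.fun).max(),len(h)); print(h.min(0),h.max(0))
E
python3 -m creep '0.003 -0.001 -0.009 0 0 0 0;0.0065 -0.002 -0.019 0 0 0 0;0.01 -0.003 -0.029 0 0 0 0;0.0135 -0.0045 -0.039 0 0 0 0;0.016 -0.0052 -0.046 0 0 0 0;0.0175 -0.0057 -0.0505 0 0 0 0;0.0175 -0.0057 -0.0505 0 0 0 0;0.0175 -0.0057 -0.0505 0 0 0 0'; python3 s.py
```

```text
disc z 25.84144760681999 9082
centre tool [-2.02500626  1.52354042] 1.4307691099376356 51
[-44.73211 -42.75315] [43.01627  45.958176]
t: 15.45
ee_pos: [0.4753, 0.143, 0.1481]
eef_rot: [0.88, 0.442, 0.123, 0.122]
wrist_force: [-0.4, -0.1, -1.7]
finger_gap: 0.0126
t 15.45 p [0.4753 0.143  0.1481] yawx 54.38 z [ 0.325 -0.106 -0.94 ] F [-0.4 -0.1 -1.7] M [ 0.138  0.545 -0.016] gap 0.0126 q7 -1.53
```

```bash
python3 -m creep '0.0006 0.0005 -0.0015 0 0 0 0;0.0012 0.0004 -0.003 0 0 0 0;0.0017 0.0002 -0.0043 0 0 0 0;0.0017 0.0002 -0.0043 0 0 0 0;0.0017 0.0002 -0.0043 0 0 0 0'; python3 s.py
```

```text
t: 15.95
ee_pos: [0.477, 0.1432, 0.1437]
eef_rot: [0.88, 0.442, 0.123, 0.122]
wrist_force: [-0.4, 0.7, -2.3]
finger_gap: 0.0128
t 15.95 p [0.477  0.1432 0.1437] yawx 54.38 z [ 0.325 -0.106 -0.94 ] F [-0.4  0.7 -2.3] M [ 0.18   0.497 -0.019] gap 0.0128 q7 -1.53
```

```bash
python3 -m creep '0.0003 -0.0001 -0.0008 0 0 0 0;0.0003 -0.0001 -0.0008 0 0 0 0;0.0003 -0.0001 -0.0008 0 0 0 0'; python3 s.py
```

```text
t: 16.25
ee_pos: [0.4773, 0.1431, 0.1429]
eef_rot: [0.88, 0.442, 0.123, 0.122]
wrist_force: [-0.9, 0.5, -3.1]
finger_gap: 0.0126
t 16.25 p [0.4773 0.1431 0.1429] yawx 54.38 z [ 0.325 -0.106 -0.94 ] F [-0.9  0.5 -3.1] M [ 0.156  0.544 -0.042] gap 0.0126 q7 -1.53
```

```bash
python3 -m creep '0.0003 -0.0001 -0.0008 0 0 0 0;0.0003 -0.0001 -0.0008 0 0 0 0;0.0003 -0.0001 -0.0008 0 0 0 0'; python3 s.py
```

```text
t: 16.55
ee_pos: [0.4775, 0.1431, 0.1423]
eef_rot: [0.88, 0.442, 0.124, 0.122]
wrist_force: [-5.4, -0.0, 6.6]
finger_gap: 0.0128
t 16.55 p [0.4775 0.1431 0.1423] yawx 54.39 z [ 0.325 -0.106 -0.94 ] F [-5.4 -0.   6.6] M [ 0.029  0.9   -0.085] gap 0.0128 q7 -1.53
```

```bash
python3 -m creep '0.0002 -0.0001 -0.0005 0 0 0 0;0.0002 -0.0001 -0.0005 0 0 0 0;0.0002 -0.0001 -0.0005 0 0 0 0'; python3 s.py
```

```text
t: 16.85
ee_pos: [0.4776, 0.1431, 0.1422]
eef_rot: [0.88, 0.442, 0.124, 0.122]
wrist_force: [-16.9, 1.4, 29.4]
finger_gap: 0.0127
t 16.85 p [0.4776 0.1431 0.1422] yawx 54.39 z [ 0.325 -0.105 -0.94 ] F [-16.9   1.4  29.4] M [-0.334  1.712 -0.344] gap 0.0127 q7 -1.53
```

Contact is at 54.7 mm above the plate and 54.3 was expected, so it is seated and not on a stop. I'll ease the force off, then open gently.

```bash
python3 -m creep '-0.0002 0.0001 0.0006 0 0 0 0;-0.0002 0.0001 0.0006 0 0 0 0'; python3 s.py; python3 -m creep '0 0 0 0 0 0 0.16;0 0 0 0 0 0 0.2;0 0 0 0 0 0 0.25;0 0 0 0 0 0 0.35;0 0 0 0 0 0 0.45;0 0 0 0 0 0 0.45;0 0 0 0 0 0 0.45'; python3 s.py
```

```text
t: 17.05
ee_pos: [0.4776, 0.1432, 0.1423]
eef_rot: [0.88, 0.442, 0.124, 0.122]
wrist_force: [-5.1, 1.5, 4.4]
finger_gap: 0.0125
t 17.05 p [0.4776 0.1432 0.1423] yawx 54.39 z [ 0.325 -0.105 -0.94 ] F [-5.1  1.5  4.4] M [ 0.196  0.965 -0.038] gap 0.0125 q7 -1.53
t: 17.75
ee_pos: [0.4776, 0.143, 0.1422]
eef_rot: [0.88, 0.442, 0.123, 0.122]
wrist_force: [0.5, 0.4, 0.5]
finger_gap: 0.0386
t 17.75 p [0.4776 0.143  0.1422] yawx 54.38 z [ 0.325 -0.106 -0.94 ] F [0.5 0.4 0.5] M [0.128 0.355 0.045] gap 0.0386 q7 -1.53
```

Released with no force on the wrist. I'll retreat along the plate normal, move up and toward the robot, then check.

```bash
python3 -m creep '-0.002 0.0006 0.006 0 0 0 0.5;-0.005 0.0016 0.0145 0 0 0 0.5;-0.01 0.0032 0.029 0 0 0 0.5;-0.016 0.0052 0.0465 0 0 0 0.5;-0.025 0.008 0.07 0 0 0 0.5;-0.03 0.03 0.10 0.03 0.1 0 0.5;-0.03 0.07 0.12 0.06 0.2 0 0.5;-0.03 0.11 0.13 0.1 0.3 0 0.5;-0.03 0.15 0.13 0.108 0.332 0 0.5;-0.03 0.19 0.13 0.108 0.332 0 0.5;-0.03 0.23 0.13 0.108 0.332 0 0.5;-0.03 0.26 0.13 0.108 0.332 0 0.5;-0.03 0.26 0.13 0.108 0.332 0 0.5'; python3 s.py
python3 - <<'E'
from h import *
p0=np.load("top.npz")
p,d,c=grab("top"); P=pts(d,c); q,_,_=grab("scene")
save("f.png",np.hstack([cv2.resize(p[180:300,180:330],(400,320),interpolation=cv2.INTER_CUBIC),cv2.resize(q[170:290,220:370],(400,320),interpolation=cv2.INTER_CUBIC)]))
x=np.array([.8937,-.2904,.342]);n=np.array([-.3253,.1057,.9397]);y=np.cross(n,x);O=np.array([.493,.1375,.09])
H,S,V=cv2.split(cv2.cvtColor(p,cv2.COLOR_RGB2HSV))
m=(d>0)&(np.linalg.norm(P-O,axis=-1)<.1); Q=P[m]-O; L=np.c_[Q@x,Q@y,Q@n]*1000
for lo,hi,nm in((25,33,"disc"),(56,64,"bar")):
    f=L[(L[:,2]>lo)&(L[:,2]<hi)]; A=np.c_[f[:,:2],np.ones(len(f))]; k=np.linalg.lstsq(A,f[:,2],rcond=None)[0]
    print(nm,len(f),"z",np.median(f[:,2]).round(1),cv2.minEnclosingCircle(f[:,:2].astype(np.float32)),cv2.minAreaRect(f[:,:2].astype(np.float32)),"tilt deg",np.degrees(k[:2]).round(2))
for nm,(a,b) in dict(jar=(293,269),reagent=(202,148),tipbox=(297,147),cart=(136,279)).items():
    w=slice(b-18,b+18),slice(a-18,a+18); print(nm,"mean diff",np.abs(p[w].astype(int)-p0["p"][w]).mean().round(2),P[b,a].round(3))
E
```

```text
t: 19.05
ee_pos: [0.4458, 0.4071, 0.2724]
eef_rot: [0.893, 0.451, -0.0, -0.001]
wrist_force: [-1.7, -0.6, -0.3]
finger_gap: 0.0426
t 19.05 p [0.4458 0.4071 0.2724] yawx 53.62 z [-0.001  0.001 -1.   ] F [-1.7 -0.6 -0.3] M [-0.047  0.011 -0.042] gap 0.0426 q7 -1.39
disc 594 z 29.6 ((3.7958202362060547, 1.0164750814437866), 46.04910659790039) ((4.160877227783203, 0.08562469482421875), (88.02883911132812, 88.74906921386719), 42.25738525390625) tilt deg [ 0.13 -0.17]
bar 184 z 59.7 ((1.7363872528076172, 1.11004638671875), 42.126007080078125) ((3.5186843872070312, 0.5309906005859375), (83.87724304199219, 16.900802612304688), 72.00128936767578) tilt deg [ 3.34 -0.45]
jar mean diff 4.22 [ 0.425 -0.009  0.06 ]
reagent mean diff 3.67 [0.73  0.217 0.122]
tipbox mean diff 5.15 [ 0.74  -0.024  0.073]
cart mean diff 21.76 [0.402 0.404 0.035]
```

View pics/f.png

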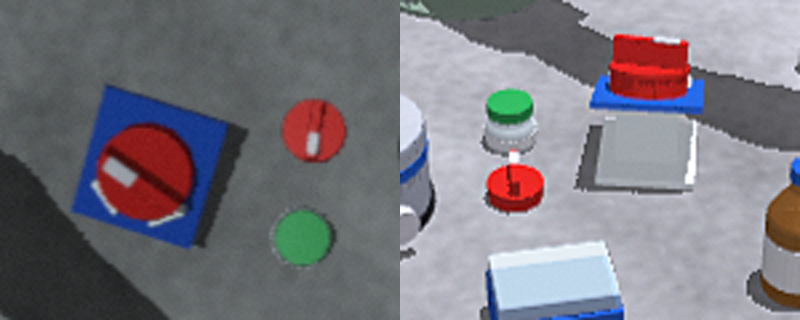

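The final picture shows the cap flat on the plate at (145,172), with its white stops below at (103,197) and (167,217). The disc face is 29.6 mm above the plate (29.5 expected), tilt is 0.2° or less, and the centre is about 3.5 mm upslope and within 1 mm sideways. Bystander positions haven't changed. The cartridge's larger image difference comes from the arm and its shadow over it; its depth point is the same.

```bash
python3 -c "
from station import robot
print(robot.hand_in())"
```

```text
the job is handed in; nothing more can be done
None
```

The tank is open and the red cap is sitting on the blue sloped rest behind its two white stops; I handed the job in at about 19 s of the 59 s allowed.

- **Opening:** I turned the cap anticlockwise, keeping vertical force near zero (briefly up to 4.7 N downward), and felt the first stop about 33° on, at 0.71 N m. I eased back slightly, pressed about 7.6 mm, and turned it to about 29–30° past the stop. It came up to 4 mm above its locked height, then lifted off.
- **Setting down:** I lowered it at the plate's tilt until it touched at 54.7 mm (54.3 expected), eased off the force, released it and backed away. That contact briefly pressed at about 33 N, below the 120 N wrist-force limit.
- **Last checks:** The cap is upright and flat, tilted no more than 0.2°, with its disc face 29.6 mm above the plate (29.5 expected). The bottle, jar, tip box and cartridge have not moved by depth, and the gripper is clear of everything.
- **Imperfect:** The cap sits about 3.5 mm upslope of the plate's centre. I had aimed 2 mm upslope to clear the stops, and left it there.
- **Disagreed:** The tilt fit on the bar's top gave 3.3° along the slope. I discounted it because it covers a small, partly side-on patch, and relied on the disc face. The cartridge's picture changed more than the others because the arm and its shadow were over it.

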